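Take the model helicopter off its hanging fork for a balance check

TASK

The model helicopter hangs by its rotor head in the fork of the bench stand. For the balance check, take it by the hub of the rotor head, lift it up over the fork's upturned ends, draw it out to about 13 cm in front of where it hung, and finish still holding it there by the head: hanging free, level and quite still, skids at least 6 cm above the bench. Keep it upright all the way and leave the other things on the bench where they are.

Things in the scene. Friction and masses are not known exactly. Their poses are not given: they have to be found in the camera images.
- hub (a point): Where to grasp the helicopter: in the rotor head's hub, an upright aluminium block on top of the mast, 28 mm long (x), 20 mm wide (y), 42 mm high; its top is 16 mm above this point, its underside 26 mm below. x to the nose, y to the left, z up. Pinch it from above across its two side faces (along y); there 35 mm each way from the centre is free. Hub, mast and helicopter are one rigid body.
- head: The rotor head: hub and two blade grips (no blades), rigid part of the helicopter, same origin and axes as heli. The grips stick out 83 mm along x to front and rear, 16 mm wide, 14 mm high; their undersides, 23 mm below hub, rest on the fork's two prongs.
- heli: Model helicopter, canopy off, 0.57 kg (varies by 15%), centre of mass under the mast. Origin under the mast at the skids' undersides, 216 mm below hub, 34 mm above the bench while hanging; x to the nose, z up. It reaches 120 mm to the nose, 490 mm to the tail, +-60 mm sideways (skids, tail plane). Tail fin: down to 38 mm above skid level. Top of frame and motor: 138 mm above it.
- stand: Fixed hanging stand; origin on the bench right under the mast's place in the fork, z up, the fork opens to -x. Pine board 220 x 220 x 18 mm, from 65 mm before (-x) to 155 mm behind the origin; 20 mm square aluminium post 125 mm behind the origin. Nothing on it is higher than the prongs' upturned ends.
- seat (a point): Middle of the fork at the level of the prongs' top side, 227 mm above the stand's origin, same axes. Two level prongs of 10 mm steel rod run along x at y = +-36 mm; their ends, 40 mm before this point, (black caps) turn up and stand 18 mm above the prongs' top side. Cross bar 84 mm behind this point. Lifted by 22 to 42 mm, the helicopter goes out to -x freely.
- hexdriver: Bystander, leave alone: screwdriver with a short red handle, lying; origin at the middle of its underside.
- longdriver: Bystander, leave alone: 220 mm screwdriver with a yellow handle, lying; origin at the middle of its underside.
- gear: Bystander, leave alone: spare white spur gear, 65 mm across, 8 mm thick, lying flat; origin at the middle of its underside.
- pliers: Bystander, leave alone: pliers with green handles, 170 mm long, lying; origin at the middle of its underside.
- battery: Bystander, leave alone: spare battery pack, 105 x 34 x 26 mm, lying; origin at the middle of its underside.
- blades: Bystander, leave alone: pair of black main rotor blades in a clip, 300 x 84 mm, lying; origin at the middle of its underside.
- tray: Bystander, leave alone: grey four-way small-parts tray, 130 x 100 x 28 mm; origin at the middle of its underside.
- locker_bottle: Bystander, leave alone: small blue bottle, 28 mm across, 75 mm tall, standing off the helicopter's nose; origin at the middle of its underside.

How it is judged:
By the outcome, as a careful person would: the job done as asked, in the order asked, and still so for the second after the job is handed in, while the arm keeps its last pose, push and grip.
It also fails if it takes over 40 s, if anything falls off the work surface, if the arm or the gripper's body presses on something with over 40 N, if the wrist force passes 120 N, or if a joint passes its speed limit or range.

ROBOT

A 7-joint arm with a two-finger parallel gripper is mounted at the origin on the work surface. World frame = base frame: x ahead of the robot, y to its left, z up, the work surface at z = 0. Lengths are in m, angles in rad, forces in N, time in s.
With the tool pointing down it reaches from about 0.425 to 0.875 m from the base axis. Payload 4.7 kg.
Tool frame: the origin (TCP) lies midway between the tips of the shut fingers; the grasp point (between the pads) lies 19 mm behind it; z points along the fingers, x is the direction in which the jaws open and shut, and the axes are right-handed (so a half turn about z gives the same grasp; the last joint's range is limited). The gripper opens to 87 mm and grips with 3 to 60 N. Pads are 19 mm wide; open, the fingers measure 117 mm over their backs; the gripper's body (75 mm by 190 mm) begins 51 mm behind the grasp point.
Start: joints at [-1.222, 0.321, -0.07, 1.45, 0.023, 1.371, -0.057], TCP at [0.214, 0.614, 0.223] pointing down, gripper open.
Joint ranges: [-2.86, 2.86], [-0.3, 2.09], [-1.38, 1.24], [0.06, 2.45], [-1.56, 4.7], [0.09, 2.05], [-2.69, 2.69]. Speed limits (rad/s): [2.57, 2.57, 3.14, 3.14, 3.14, 3.14, 3.14].

INTERFACE

Orientations are given as a rotation vector (axis times angle).
In Python, from bench import get_state, eyes, ticket gives the robot as it stands.
- The arm moves only by the tool carry_out, never from a script. Its argument "motion" is a list of rows, each a list of 2 entries, a list of its own where there are three numbers: the shift along the world's x, y, z in m, then the turn about the world's z in rad. A call has 1 to 20 rows; each row is the pose to reach, as a shift and turn from the pose commanded when the call began; what a row does not reach only later rows make up. A row lasts 1/10 s, in which the tool goes at most 50 mm and 8.59 degrees, less where a joint would pass 70% of its speed; a pose out of reach is approached as far as the arm can. A call with a gripper value outside its range is refused whole. "grip" is the gripper command: -1 is fully open, 1 is shut, values between are in proportion, set as the call begins (left out, the last holds). The fingers move at their own pace and stop on an object; "squeeze" is the grip in N (left out, the last holds). Time passes only in rows, so rows that repeat a pose let the fingers close. It gives the time, the measured TCP pose, the force and the opening at its end, in the units of the state.
- get_state(): the state, without advancing time (a new reading comes with each control period).
- eyes.get_image(name): name is "scene" or "side" or "wrist"; returns a dict with "pixels" (420x560x3 uint8, blue, green, red), "mtx" (3x3 intrinsics, pixels), "extrinsics" (4x4, takes a point from camera to world coordinates). Camera axes: x right, y down, z forward; pixel columns grow to the right and rows downward; lengths in m; the calibration is good to about 2 mm. A picture is of the moment at which its call begins. There is no depth.
- ticket.close_job(): hands the job in, once; it reports no verdict.
The state is a dict: "time": time; "joint_positions": joint angles; "qd": joint speeds; "joint_torque": joint torques, N m; "position": TCP position; "tool_rot": TCP orientation; "ft_force": force on the tool from outside, world axes, zero at the start; "torque": the same for the moment, N m; "grip_width": opening from 0.0 (shut) to 1.0 (fully open).
Only numpy, scipy, OpenCV 4.12 (cv2) and the standard library are available. Lean on these libraries where they do the work, as an engineer would, in place of code of your own. Each camera call takes 0.05 s, during which the arm holds its last target. There are 200 camera calls.

## Working session

There is one attempt and no reset: what is moved stays moved. The work goes in short steps, Python scripts to look and compute and a tool call to move; the robot and the scene stay as the last step left them, time stands still between calls to the robot, and variables do not carry over. Pictures are saved under pics/ and viewed, about 8 in all and at most 12, crops included, and the job is handed in when it is done.

Besides the shell and the picture viewer there is one more tool, called after "Call:" as name(argument=value, ...), one argument or row to a line, values as JSON. carry_out: Moves the arm, as the interface text tells. Its arguments: {"type":"object","properties":{"motion":{"type":"array","items":{"type":"array"}},"grip":{"type":"number"},"squeeze":{"type":"number"}},"required":["motion"]}

```bash
mkdir -p pics; ls; python3 - <<'E'
from bench import get_state, eyes
import cv2,numpy as np
s=get_state();print({k:np.round(v,3) for k,v in s.items()})
for n in("scene","side"):
    d=eyes.get_image(n);cv2.imwrite(f"pics/{n}0.png",d["pixels"]);print(n,d["mtx"].tolist(),np.round(d["extrinsics"],4).tolist())
E
```

```text
pics
{'time': np.float64(0.0), 'joint_positions': array([-1.222,  0.322, -0.07 ,  1.452,  0.023,  1.371, -0.057]), 'qd': array([-0.001, -0.   ,  0.001, -0.001, -0.   ,  0.001, -0.001]), 'joint_torque': array([-0.0000e+00, -4.9130e+01, -4.0400e-01, -3.1252e+01, -6.4000e-02,
        4.4000e-02,  0.0000e+00]), 'position': array([0.213, 0.613, 0.221]), 'tool_rot': array([ 2.56e+00,  1.82e+00, -2.00e-03]), 'ft_force': array([-0.176, -0.075,  0.47 ]), 'torque': array([ 0.011, -0.042,  0.044]), 'grip_width': np.float64(1.001)}
scene [[497.34439855040097, 0.0, 283.5651144666478], [0.0, 497.34439855040097, 208.53107984656998], [0.0, 0.0, 1.0]] [[-0.0359, 0.8722, -0.4879, 1.3544], [0.9993, 0.0277, -0.0241, 0.0222], [-0.0076, -0.4884, -0.8726, 1.5723], [0.0, 0.0, 0.0, 1.0]]
side [[384.89053863937363, 0.0, 281.6868568033507], [0.0, 384.89053863937363, 201.2196175410841], [0.0, 0.0, 1.0]] [[0.8949, -0.3139, 0.3172, 0.1878], [-0.4462, -0.6278, 0.6377, -0.7546], [-0.001, -0.7123, -0.7019, 1.0249], [0.0, 0.0, 0.0, 1.0]]
```

View pics/scene0.png

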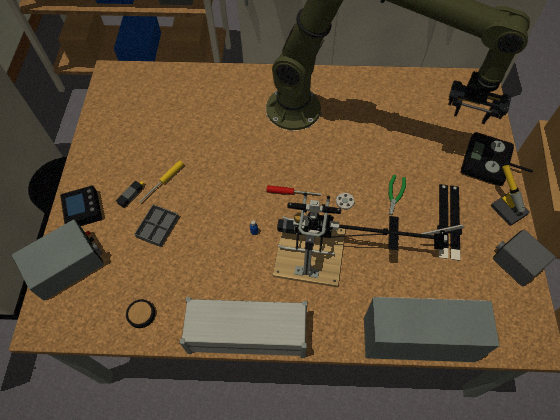

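View pics/side0.png

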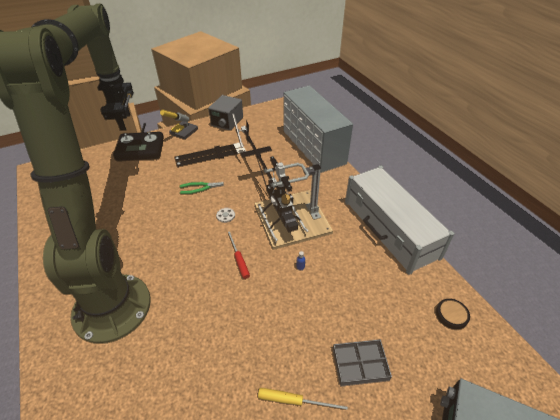

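The scene view shows the helicopter at about (315,225), nose to image left (world -y) and the fork open toward the robot. Next I'll zoom into both views to find the hub.

```bash
python3 - <<'E'
import cv2,numpy as np
a=cv2.imread("pics/scene0.png")[190:290,265:365];b=cv2.imread("pics/side0.png")[150:250,240:340]
cv2.imwrite("pics/crop0.png",np.hstack([cv2.resize(i,(400,400),interpolation=cv2.INTER_CUBIC) for i in(a,b)]))
E
```

```text
(no output)
```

View pics/crop0.png

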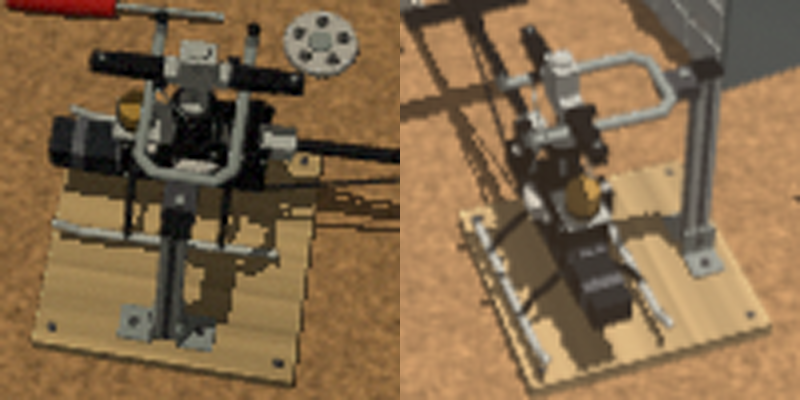

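```bash
cat > h.py <<'E'
import numpy as np
from bench import get_state, eyes
def cast(d,uv,z):
    E=d["extrinsics"];r=E[:3,:3]@np.linalg.solve(d["mtx"],[*uv,1.]);o=E[:3,3]
    return o+r*(z-o[2])/r[2]
E
python3 - <<'E'
from h import *
a=eyes.get_image("scene");b=eyes.get_image("side")
print(cast(a,(314.75,201.75),.266),cast(b,(280.7,165.3),.266))
p=cast(a,(265+92/4,190+58/4),.241);q=cast(a,(265+301/4,190+80/4),.241)
print(p,q,(p+q)/2,np.linalg.norm(p-q),np.arctan2(*(p-q)[1::-1]))
# board edge (right-left bottom edge), z=.018
p=cast(a,(265+33/4,190+340/4),.018);q=cast(a,(265+294/4,190+382/4),.018)
print(p,q,np.linalg.norm(p-q),np.arctan2(*(p-q)[1::-1]))
from scipy.spatial.transform import Rotation as R
print(R.from_rotvec(get_state()["tool_rot"]).as_matrix().round(3))
E
```

```text
[0.59749929 0.07968005 0.266     ] [0.59887296 0.07839167 0.266     ]
[ 0.59540414 -0.00150952  0.241     ] [0.60970864 0.15887512 0.241     ] [0.60255639 0.0786828  0.241     ] 0.16102127730749577 -1.6597496603734334
[ 0.74017192 -0.04606433  0.018     ] [0.76992071 0.17043108 0.018     ] 0.21852975761771604 -1.7073518532648382
[[ 0.329  0.944 -0.   ]
 [ 0.944 -0.329 -0.001]
 [-0.001  0.    -1.   ]]
```

Call:
carry_out(
  motion=[
    [[0, 0, 0.05], 0],
    [[0, 0, 0.1], 0],
    [[0, 0, 0.13], 0],
    [[0.02, -0.028, 0.13], -0.1],
    [[0.05, -0.07, 0.13], -0.22],
    [[0.08, -0.11, 0.13], -0.34],
    [[0.11, -0.15, 0.13], -0.46],
    [[0.14, -0.195, 0.13], -0.58],
    [[0.17, -0.236, 0.13], -0.7],
    [[0.2, -0.277, 0.13], -0.82],
    [[0.23, -0.32, 0.13], -0.94],
    [[0.26, -0.36, 0.13], -1.06],
    [[0.29, -0.4, 0.13], -1.18],
    [[0.32, -0.445, 0.13], -1.28],
    [[0.35, -0.485, 0.13], -1.34],
    [[0.37, -0.515, 0.13], -1.34],
    [[0.385, -0.534, 0.13], -1.34],
    [[0.385, -0.534, 0.13], -1.34],
    [[0.385, -0.534, 0.13], -1.34],
    [[0.385, -0.534, 0.13], -1.34],
  ],
  grip=0.12,
)

```text
time: 2.2
position: [0.598, 0.0818, 0.3524]
tool_rot: [-3.137, 0.159, 0.001]
ft_force: [0.4, -0.2, 0.5]
grip_width: 0.437
```

```bash
python3 - <<'E'
from h import *;import cv2
s=get_state();print({k:np.round(s[k],3).tolist() for k in("position","tool_rot","ft_force","torque","grip_width","time","joint_positions")})
d=eyes.get_image("wrist");cv2.imwrite("pics/wrist1.png",d["pixels"]);print(d["mtx"].tolist(),np.round(d["extrinsics"],4).tolist())
a=eyes.get_image("scene");print("tx corner",cast(a,(463,172),.03),cast(a,(480,137),.03))
E
```

```text
{'position': [0.598, 0.082, 0.352], 'tool_rot': [-3.137, 0.159, 0.001], 'ft_force': [0.412, -0.155, 0.541], 'torque': [-0.08, 0.108, -0.007], 'grip_width': 0.437, 'time': 2.2, 'joint_positions': [-0.588, 0.203, 0.495, 1.368, -0.097, 1.595, -0.205]}
[[375.3602679712952, 0.0, 283.1613507253671], [0.0, 375.3602679712952, 209.48046698065602], [0.0, 0.0, 1.0]] [[0.9949, -0.0971, -0.0257, 0.6053], [-0.1004, -0.9635, -0.2481, 0.1499], [-0.0007, 0.2494, -0.9684, 0.5163], [0.0, 0.0, 0.0, 1.0]]
tx corner [0.3165167  0.63648809 0.03      ] [0.15265794 0.72419447 0.03      ]
```

View pics/wrist1.png

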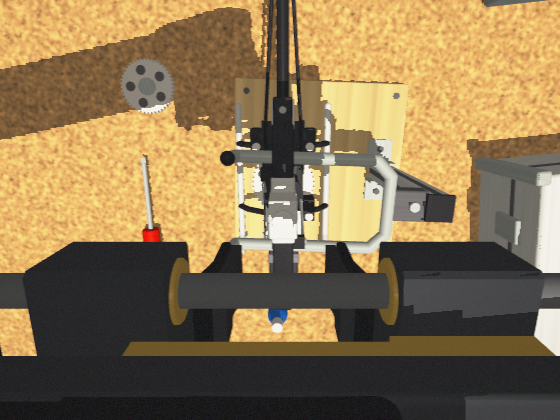

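```bash
python3 - <<'E'
from h import *;import cv2
d=eyes.get_image("wrist");E=d["extrinsics"]
def pr(p):
    c=E[:3,:3].T@(np.array(p)-E[:3,3]);c=d["mtx"]@c;return c[:2]/c[2]
print(pr((.598,.079,.266)))
im=cv2.resize(d["pixels"][130:280,205:405],None,fx=4,fy=4,interpolation=cv2.INTER_NEAREST)
cv2.imwrite("pics/w1c.png",im)
E
```

```text
[283.16917574 218.91644232]
```

View pics/w1c.png

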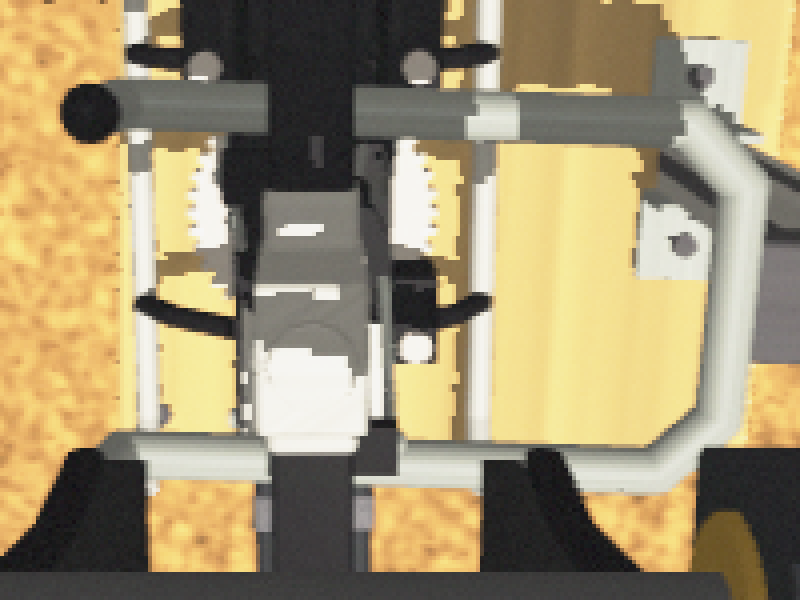

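Call:
carry_out(
  motion=[
    [[0, -0.003, -0.02], 0.01],
    [[0, -0.003, -0.045], 0.01],
    [[0, -0.003, -0.07], 0.01],
    [[0, -0.003, -0.085], 0.01],
    [[0, -0.003, -0.1], 0.01],
    [[0, -0.003, -0.11], 0.01],
    [[0, -0.003, -0.117], 0.01],
    [[0, -0.003, -0.121], 0.01],
    [[0, -0.003, -0.121], 0.01],
    [[0, -0.003, -0.121], 0.01],
  ],
)

```text
time: 3.35
position: [0.599, 0.0769, 0.2322]
tool_rot: [-3.138, 0.148, -0.002]
ft_force: [-0.1, 0.5, -0.0]
grip_width: 0.441
```

```bash
python3 - <<'E'
from h import *;import cv2
a=eyes.get_image("scene")["pixels"][170:270,255:380];b=eyes.get_image("side")["pixels"][120:220,220:345]
cv2.imwrite("pics/pre.png",np.hstack([cv2.resize(i,(400,320),interpolation=cv2.INTER_CUBIC) for i in(a,b)]))
E
```

```text
(no output)
```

View pics/pre.png

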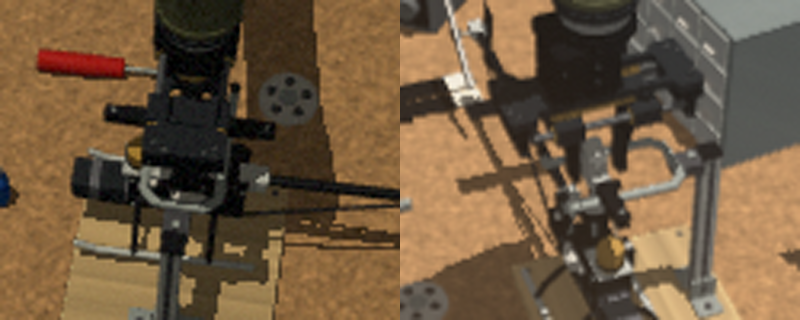

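The side view shows the fingers straddling the hub at about (595,160) in the crop, with no contact force. I'll close now.

Call:
carry_out(
  motion=[
    [[0, 0, 0], 0],
    [[0, 0, 0], 0],
    [[0, 0, 0], 0],
    [[0, 0, 0], 0],
    [[0, 0, 0], 0],
    [[0, 0, 0], 0],
    [[0, 0, 0], 0],
    [[0, 0, 0], 0],
  ],
  grip=1,
  squeeze=45,
)

```text
time: 4.25
position: [0.5979, 0.077, 0.2317]
tool_rot: [-3.138, 0.147, 0.002]
ft_force: [-5.4, -0.3, 3.5]
grip_width: 0.225
```

Call:
carry_out(
  motion=[
    [[0, 0, 0.001], 0],
    [[0, 0, 0.003], 0],
    [[0, 0, 0.006], 0],
    [[0, 0, 0.01], 0],
    [[0, 0, 0.014], 0],
    [[0, 0, 0.018], 0],
    [[0, 0, 0.022], 0],
    [[0, 0, 0.026], 0],
    [[0, 0, 0.03], 0],
    [[0, 0, 0.033], 0],
    [[0, 0, 0.035], 0],
    [[0, 0, 0.035], 0],
    [[0, 0, 0.035], 0],
    [[0, 0, 0.035], 0],
  ],
)

```text
time: 5.65
position: [0.5985, 0.0769, 0.2663]
tool_rot: [3.138, -0.148, -0.001]
ft_force: [-0.2, 0.3, -5.5]
grip_width: 0.225
```

```bash
python3 - <<'E'
from h import *;import cv2
s=get_state();print({k:np.round(s[k],3).tolist() for k in("position","ft_force","torque","grip_width")})
b=eyes.get_image("side")["pixels"][90:270,190:350];a=eyes.get_image("scene")["pixels"][165:285,260:475]
cv2.imwrite("pics/lift.png",np.hstack([cv2.resize(a,(440,246),interpolation=cv2.INTER_CUBIC),cv2.resize(b,(352,396))[:246]]) if 0 else np.hstack([cv2.copyMakeBorder(cv2.resize(a,(430,240)),0,156,0,0,0),cv2.resize(b,(352,396))]))
E
```

```text
{'position': [0.598, 0.077, 0.266], 'ft_force': [-0.19, 0.304, -5.466], 'torque': [-0.133, 0.139, 0.016], 'grip_width': 0.225}
```

View pics/lift.png

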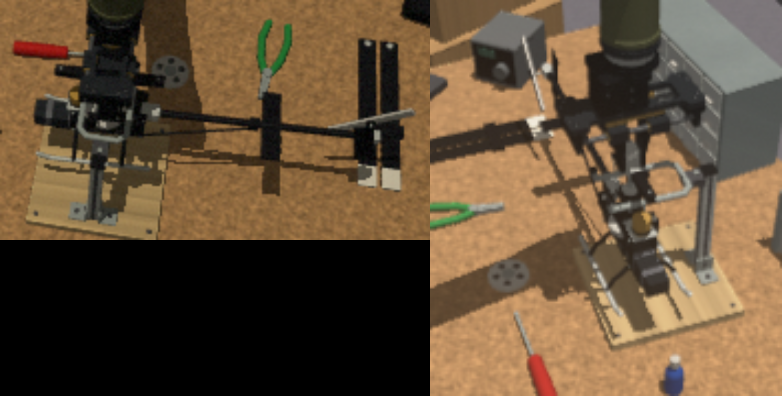

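It carries its full weight (5.9 N), level and clear of the prongs. Drawing it out along the fork.

Call:
carry_out(
  motion=[
    [[-0.001, 0, 0], 0],
    [[-0.003, 0, 0], 0],
    [[-0.007, 0.001, 0], 0],
    [[-0.012, 0.0015, 0], 0],
    [[-0.019, 0.002, 0], 0],
    [[-0.027, 0.003, 0], 0],
    [[-0.036, 0.0045, 0], 0],
    [[-0.046, 0.0055, 0], 0],
    [[-0.056, 0.007, 0], 0],
    [[-0.066, 0.008, 0], 0],
    [[-0.076, 0.009, 0.001], 0],
    [[-0.086, 0.0105, 0.003], 0],
    [[-0.095, 0.0115, 0.005], 0],
    [[-0.103, 0.0125, 0.007], 0],
    [[-0.11, 0.0135, 0.008], 0],
    [[-0.117, 0.014, 0.009], 0],
    [[-0.122, 0.0145, 0.01], 0],
    [[-0.126, 0.015, 0.01], 0],
    [[-0.128, 0.0155, 0.01], 0],
    [[-0.129, 0.0155, 0.01], 0],
  ],
)

```text
time: 7.75
position: [0.4695, 0.0925, 0.2766]
tool_rot: [3.138, -0.147, 0.0]
ft_force: [0.1, 0.5, -5.9]
grip_width: 0.227
```

Call:
carry_out(
  motion=[
    [[0, 0, 0], 0],
    [[0, 0, 0], 0],
    [[0, 0, 0], 0],
    [[0, 0, 0], 0],
    [[0, 0, 0], 0],
    [[0, 0, 0], 0],
    [[0, 0, 0], 0],
    [[0, 0, 0], 0],
    [[0, 0, 0], 0],
    [[0, 0, 0], 0],
    [[0, 0, 0], 0],
    [[0, 0, 0], 0],
    [[0, 0, 0], 0],
    [[0, 0, 0], 0],
    [[0, 0, 0], 0],
  ],
)

```text
time: 9.25
position: [0.4696, 0.0924, 0.2766]
tool_rot: [3.138, -0.148, 0.0]
ft_force: [-0.7, -0.3, -5.2]
grip_width: 0.224
```

```bash
python3 - <<'E'
from h import *;import cv2
s=get_state();print({k:np.round(s[k],3).tolist() for k in("position","ft_force","torque","grip_width","qd","time")})
A=eyes.get_image("scene")["pixels"];B=eyes.get_image("side")["pixels"]
a=A[150:290,110:475];b=B[90:290,150:350]
cv2.imwrite("pics/end.png",np.hstack([cv2.copyMakeBorder(cv2.resize(a,(420,161)),0,219,0,0,0),cv2.resize(b,(380,380))]))
for n,I in(("scene",A),("side",B)):
    print(n,[ (c,np.round(np.argwhere(m).mean(0),1)) for c,m in(lambda h:[(k,cv2.inRange(h,l,u)>0) for k,l,u in(("green",(45,120,60),(75,255,255)),("blue",(110,150,60),(130,255,255)))])(cv2.cvtColor(I,cv2.COLOR_BGR2HSV))])
    J=cv2.imread(f"pics/{n}0.png"); print(n,[ (c,np.round(np.argwhere(m).mean(0),1)) for c,m in(lambda h:[(k,cv2.inRange(h,l,u)>0) for k,l,u in(("green",(45,120,60),(75,255,255)),("blue",(110,150,60),(130,255,255)))])(cv2.cvtColor(J,cv2.COLOR_BGR2HSV))])
E
```

```text
{'position': [0.47, 0.092, 0.277], 'ft_force': [-0.679, -0.262, -5.171], 'torque': [-0.098, 0.11, -0.011], 'grip_width': 0.224, 'qd': [-0.002, 0.001, -0.0, 0.001, 0.001, 0.0, 0.001], 'time': 9.25}
scene [('green', array([185.2, 395.8])), ('blue', array([227.8, 251.2]))]
scene [('green', array([187.8, 396.2])), ('blue', array([228.7, 251. ]))]
side [('green', array([187.3, 194.6])), ('blue', array([nan, nan]))]
side [('green', array([186.4, 195.9])), ('blue', array([nan, nan]))]<stdin>:7: RuntimeWarning: Mean of empty slice.
  ret = um.true_divide(
<stdin>:8: RuntimeWarning: Mean of empty slice.
```

View pics/end.png

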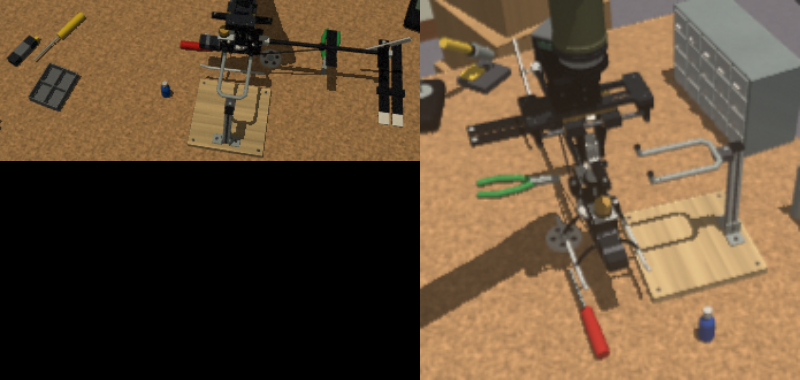

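The helicopter hangs clear of the fork and upright, and the bystanders look undisturbed. The pliers centroid shift comes from the tail plane covering part of them. The torque reads the same as when the gripper was empty. Handing in.

```bash
python3 -c "
from bench import ticket
print(ticket.close_job())"
```

```text
the job is handed in; nothing more can be done
None
```

I gripped the helicopter by its hub at 45 N, lifted it 35 mm over the fork's upturned ends, and drew it out about 13 cm along the fork. I raised it another 10 mm on the way and handed the job in at about 9.4 s with the arm still holding it.

**Last checks:**
- **Position:** the gripper moved 12.8 cm in x and 1.6 cm in y from where it closed on the hub. I estimated the fork's direction from the wrist picture.
- **Height:** the skids should be about 79 mm above the bench, worked out from how far the arm rose.
- **Grip and stillness:** the opening was steady at about 19.6 mm against the 20 mm hub. The force reading was about 5–6 N, which matches the helicopter's weight, and the joint speeds were about zero.
- **Level:** it looks upright and clear of the fork in both final views, and the wrist moment is the same as with the gripper empty. I did not measure the tilt angle from the images.
- **Other things on the bench:** nothing looks moved in the final views. Only the pliers and the bottle were checked by colour. The pliers' green centroid shifted by up to 2.6 pixels, probably because the tail plane now covers part of them. The bottle shifted about 1 pixel in the scene view, but the colour mask did not find it in the side view.

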